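# Set the batch coder to 7 and print

## Task

On the batch coder, roll the number drum by its rubber tread, with a light touch that does not push the sprung head down far enough to print a wrong number, until the 7 stands centred in the small window. Take the hand off, then press the head gently but fully down by its round pad to print, and let it come all the way back up, with the 7 still centred. Leave the tape, the end cap and the carton where they are.

Things in the scene. Friction and masses are not known exactly. Their poses are not given: they have to be found in the camera images.
- plinth: Dark plinth of the batch coder (a cream bench machine), 210 (x) x 270 (y) x 12 mm, fixed to the bench; origin at its centre on the bench top. Its axes are the coder's: x level, the rolling direction, away from the robot; y along the drum's level axle; z up. The machine sits on a height adjuster: all above the plinth may stand up to 24 mm higher, NOT measured; find it by touch.
- under_tread (a point): Bench-top point (z = 0) exactly below the middle of the rubber tread: a smooth black rubber wheel, 84 mm diameter, 46 mm wide along y, axle along y, open from above. With the head up its highest line is 154 to 178 mm above this point (height not measured). Cheek and hood beside it are lower than the tread. Same axes as the plinth.
- under_pad (a point): Bench-top point (z = 0) exactly below the centre of the round black press pad (42 mm diameter, flat level top), 62 mm from the tread's middle along -y of the plinth. Its top is level with the tread's highest line: 154 to 178 mm above this point with the head up (not measured).
- under_window (a point): Bench-top point (z = 0) below the centre of the window, 45 mm from the tread's middle along +y: an opening 22 (x) x 24 (y) mm in the hood's dark top plate, facing up, 3 mm lower than the tread's top. In it shows the white number drum (66 mm diameter, turns with the tread): black numbers 0 to 9, 16 mm high, 36 degrees apart, upright as read from the robot's side.
- drum (a joint): Angle of drum and tread (rad). Number n is centred in the window at n x 0.6283 (7 at 4.398); grows as the tread's top is dragged towards +x of the plinth. Starts between 0.9 and 3.4. Stops just below 0 and just above 9. Stays where left; about 2.4 N along the tread turns it, so a finger dragged over the tread must press with some 4 N or more, or it slips.
- head (a joint): How far the sprung head (drum, tread, hood and pad together) is down (m): 0 up, 0.012 fully down on a rubber stop, where it prints. A push on pad or tread sinks it: it starts at about 3 N, then about 0.9 N more per mm (14 N at the stop). While the 7 is not centred it must not sink more than 6 mm (8.4 N). Pushing over 25 N harms it.
- tape_mid (a point): Bystander: centre of a clear tape roll, 84 mm diameter, 25 mm high, lying flat beside the coder.
- endcap_mid (a point): Bystander: a black cartridge end cap, 75 x 45 x 24 mm, lying beside the coder; the point is 10 mm above the bench at its middle.
- carton_mid (a point): Bystander: centre of a small closed carton 100 x 120 x 70 mm, standing behind the coder.

How it is judged:
By the outcome, as a careful person would: the job done as asked, in the order asked, and still so for the second after the job is handed in, with the robot touching nothing.
It also fails if it takes over 64 s, if anything falls off the work surface, if the arm or the gripper's body presses on something with over 40 N, if the wrist force passes 120 N, or if a joint passes its speed limit or range.

## Robot

A 6-joint arm with a two-finger parallel gripper is mounted at the origin on the work surface. World frame = base frame: x ahead of the robot, y to its left, z up, the work surface at z = 0. Lengths are in m, angles in rad, forces in N, time in s.
With the tool pointing down it reaches from about 0.35 to 0.975 m from the base axis. Payload 4.9 kg.
Tool frame: the origin (TCP) lies midway between the tips of the shut fingers; the grasp point (between the pads) lies 19 mm behind it; z points along the fingers, y is the direction in which the jaws open and shut (so a half turn about z gives the same grasp; the last joint's range is limited). The gripper opens to 85 mm and grips with 20 to 120 N. Pads are 22 mm wide; open, the fingers measure 114 mm over their backs; the gripper's body (76 mm by 85 mm) begins 54 mm behind the grasp point. The pads swing forward as they close: fully open they stand 13 mm farther back than shut.
Start: joints at [-1.242, 0.053, 1.613, -0, 1.476, -0.119], TCP at [0.271, -0.563, 0.231] pointing down, gripper open.
Joint ranges: [-3.01, 3.01], [-1.01, 2.22], [0.06, 2.58], [-1.02, 4.17], [0.09, 2.62], [-3.14, 3.14]. Speed limits (rad/s): [2.57, 2.57, 3.14, 3.14, 3.14, 3.14].

## Interface

Orientations are given as a unit quaternion [w, x, y, z].
In Python, from plant import state, grab_frame, camera_info, job_done, cut_out gives the robot as it stands.
- The arm moves only by the tool step_arm, never from a script. Its argument "moves" is a list of rows, each a list of 7 numbers: the shift along the tool's x, y, z in m, then the turn, a rotation vector about the tool's x, y, z in rad, then the finger opening in m, from 0 to 0.0854. A call has 1 to 8 rows; each row shifts and turns the commanded pose from where the row before left it, along the tool's axes as they then stand; what a row does not reach is not made up. A row lasts 1/10 s, in which the tool goes at most 50 mm and 8.59 degrees, less where a joint would pass 70% of its speed; a pose out of reach is approached as far as the arm can. A call is refused whole if a number of a shift passes 0.05 or a number of a turn 0.15, either way. A call with a gripper value outside its range is refused whole. The fingers move at their own pace and stop on an object; the grip force is fixed at half the most. Time passes only in rows, so rows that do not move let the fingers close. It gives the time, the measured TCP pose, the force and the opening at its end, in the units of the state.
- state(): the state, without advancing time (a new reading comes with each control period).
- grab_frame(name): name is "scene" or "top" or "wrist"; returns (picture, depth): 400x640x3 uint8, red, green, blue; 400x640 float32, m along the optical axis (not along the pixel's ray), 0 where there is no reading.
- camera_info(name): a dict with "intrinsics" (3x3 intrinsics, pixels), "world_from_camera" (4x4, takes a point from camera to world coordinates). Camera axes: x right, y down, z forward; pixel columns grow to the right and rows downward; lengths in m; the calibration is good to about 2 mm. The wrist camera is an equidistant fisheye: a pixel r from the principal point sees the ray r / f radians off the axis. A picture is of the moment at which its call begins: read the wrist's pose just before it. camera_info takes no time and is no camera call; for the wrist camera it gives the pose at the moment of the call.
- job_done(): hands the job in, once; it reports no verdict.
Trained networks look in the newest picture that a camera, given by its name, has taken for a name from the list of things; names that differ only in an ending like _2 or _b are one class to them, and where a whole thing is asked for, a point or a joint stands for the part that bears it (a point fixed in the world has none). Each returns a list of dicts, best first, with "conf" (0 to 1); they miss things now and then, are a little off and sometimes report something else, mostly with a low value. They report only what shows in the picture. A call takes as long as a camera call.
- cut_out(camera, query): "mask" (400x640 bool, what is visible of it) and "point" ([column, row] in pixels, amid what is visible of it).
The state is a dict: "time": time; "joint_pos": joint angles; "joint_vel": joint speeds; "joint_efforts": joint torques, N m; "tool_pos": TCP position; "tool_rot": TCP orientation; "contact_force": force on the tool from outside, world axes, zero at the start; "ft_torque": the same for the moment, N m; "gripper_width": opening from 0.0 (shut) to 1.0 (fully open).
Only numpy, scipy, OpenCV 4.12 (cv2) and the standard library are available. Lean on these libraries where they do the work, as an engineer would, in place of code of your own. Each camera call takes 0.05 s, during which the arm holds its last target.

## Working session

There is one attempt and no reset: what is moved stays moved. The work goes in short steps, Python scripts to look and compute and a tool call to move; the robot and the scene stay as the last step left them, time stands still between calls to the robot, and variables do not carry over. Pictures are saved under pics/ and viewed, and the job is handed in when it is done.

Besides the shell and the picture viewer there is one more tool, called after ">>>" as a command line: name --pt "numbers of a row" for each row, then --argument value for the rest. step_arm: Moves the arm, as the interface text tells. Its arguments: {"type":"object","properties":{"moves":{"type":"array"}},"required":["moves"]}

```bash
ls; mkdir -p pics; cat > h.py <<'E'
import numpy as np, cv2
from plant import state, grab_frame, camera_info, job_done, cut_out
def save(n,im): cv2.imwrite('pics/'+n+'.png', im[:,:,::-1])
E
python3 - <<'E'
from h import *
s=state(); print(s)
for c in ['scene','top']:
    p,d=grab_frame(c); save(c+'0',p); np.save(c+'d.npy',d)
    i=camera_info(c); print(c,np.round(i['intrinsics'],1).tolist(),np.round(i['world_from_camera'],4).tolist())
    for q in ['plinth','drum','head','under_tread','under_pad','under_window','tape_mid','endcap_mid','carton_mid']:
        r=cut_out(c,q)
        for x in r[:2]:
            print(c,q,round(x['conf'],2),np.round(x['point']),x['mask'].sum())
print(state()['time'])
E
```

```text
pics
{'time': 0.0, 'joint_pos': array([-1.24200237e+00,  5.33338784e-02,  1.61429933e+00, -2.70892419e-05,
        1.47602820e+00, -1.18995736e-01]), 'joint_vel': array([ 0.00025399, -0.00013952,  0.00061525,  0.00024186,  0.00048239,
       -0.00089055]), 'joint_efforts': array([ 1.03147668e-03, -3.93674004e+01, -3.70177889e+01,  5.93068899e-05,
        6.87391410e-03,  3.79019525e-06]), 'tool_pos': array([ 0.27039867, -0.56277669,  0.2300741 ]), 'tool_rot': array([-1.02727854e-03,  9.75039269e-01,  2.22030073e-01, -1.21714645e-04]), 'contact_force': array([-1.32033402,  0.808438  , -0.3098653 ]), 'ft_torque': array([ 0.01676738,  0.02029631, -0.01012871]), 'gripper_width': 0.998453140605376}
scene [[436.5, 0.0, 322.0], [0.0, 436.5, 197.6], [0.0, 0.0, 1.0]] [[-0.2068, 0.8464, -0.4907, 1.1465], [0.9783, 0.1723, -0.1151, 0.1613], [-0.0129, -0.5038, -0.8637, 0.9713], [0.0, 0.0, 0.0, 1.0]]
scene plinth 0.77 [285. 203.] 1407
scene drum 0.85 [258. 138.] 703
scene head 0.64 [270. 142.] 2480
scene head 0.62 [218. 142.] 435
scene under_tread 0.78 [280. 201.] 1383
scene under_tread 0.68 [257.
[... 164 characters left out ...]
1
scene endcap_mid 0.8 [219. 139.] 412
scene endcap_mid 0.22 [238. 236.] 2778
scene carton_mid 0.79 [239. 235.] 2835
scene carton_mid 0.49 [280. 200.] 1616
top [[393.4, 0.0, 315.1], [0.0, 393.4, 198.9], [0.0, 0.0, 1.0]] [[-0.0128, -0.9943, 0.1059, 0.5628], [-0.9998, 0.0143, 0.0138, 0.0323], [-0.0152, -0.1057, -0.9943, 0.9005], [0.0, 0.0, 0.0, 1.0]]
top plinth 0.92 [331. 234.] 2026
top plinth 0.39 [465. 281.] 762
top drum 0.6 [404. 256.] 1200
top head 0.79 [396. 253.] 3373
top under_tread 0.73 [336. 233.] 1437
top under_pad 0.85 [334. 239.] 1623
top under_window 0.94 [333. 240.] 1878
top tape_mid 0.94 [282. 245.] 544
top endcap_mid 0.85 [465. 277.] 724
top carton_mid 0.63 [398. 154.] 2857
1.0
```

```bash
python3 - <<'E'
from h import *
for c in ['scene0','top0']:
    im=cv2.imread('pics/'+c+'.png')
    x0,y0=(180,80) if c=='scene0' else (260,110)
    cv2.imwrite('pics/'+c+'z.png',cv2.resize(im[y0:y0+190,x0:x0+250],None,fx=3.1,fy=3.1,interpolation=cv2.INTER_CUBIC))
E
```

```text
(no output)
```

View pics/scene0z.png

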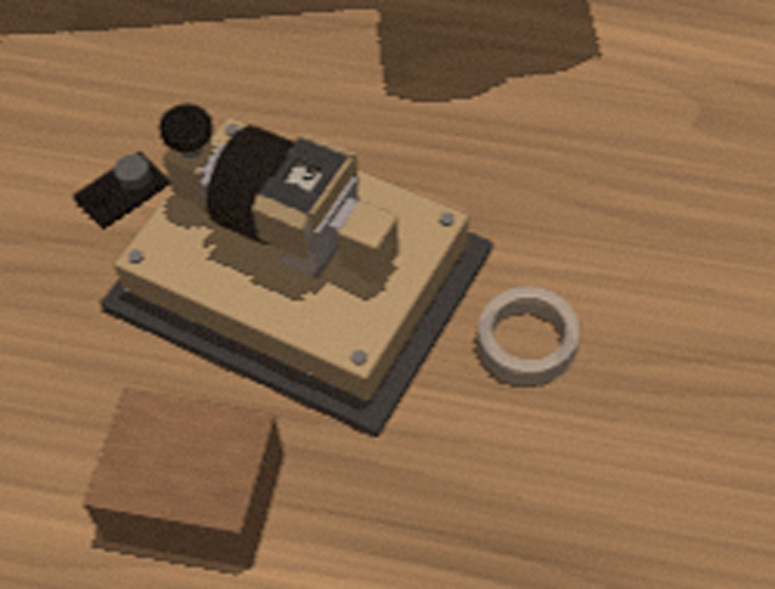

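View pics/top0z.png

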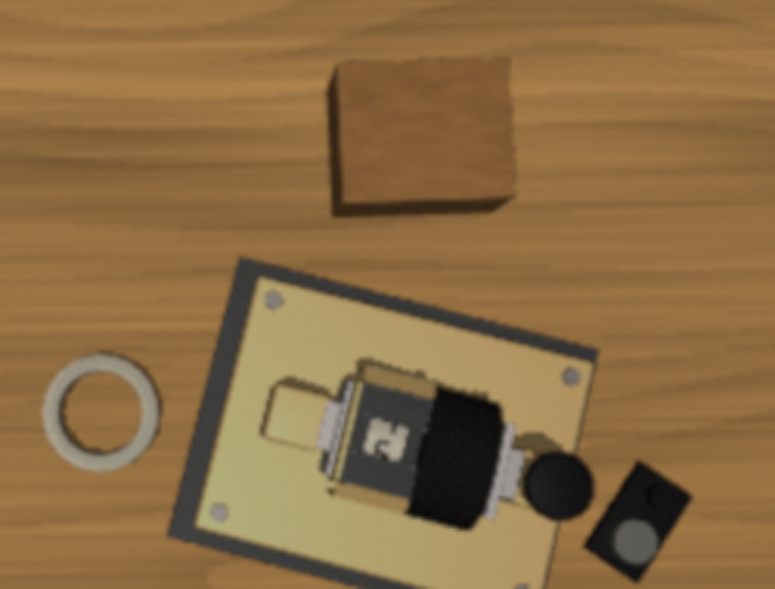

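```bash
cat >> h.py <<'E'
def topw(u,v,z=None,d=None,c='top'):
    i=camera_info(c); K=i['intrinsics'];T=i['world_from_camera']
    r=np.array([(u-K[0,2])/K[0,0],(v-K[1,2])/K[1,1],1.])
    if d is None:
        rw=T[:3,:3]@r; d=(z-T[2,3])/rw[2]
    return (T@np.r_[r*d,1])[:3]
E
python3 - <<'E'
from h import *
D=np.load('topd.npy')
f=lambda x,y:(260+x/3.1,110+y/3.1)
for n,(x,y) in dict(tl=(240,258),tr=(598,350),bl=(168,535)).items():
    print(n,topw(*f(x,y),z=0.012).round(4))
for n,(x,y) in dict(pad=(558,485),tread=(457,455),window=(385,438),cream=(600//1-260,540)).items():
    u,v=f(x,y); ui,vi=int(round(u)),int(round(v)); dd=np.median(D[vi-2:vi+3,ui-2:ui+3]);print(n,u,v,topw(u,v,d=dd).round(4))
# pad cluster by height
i=camera_info('top');K=i['intrinsics'];T=i['world_from_camera']
vv,uu=np.mgrid[0:400,0:640]
P=np.stack([(uu-K[0,2])/K[0,0]*D,(vv-K[1,2])/K[1,1]*D,D],-1)@T[:3,:3].T+T[:3,3]
np.save('P.npy',P)
im=cv2.imread('pics/top0.png')
reg=np.zeros((400,640),bool);reg[220:300,355:460]=1
H=P[...,2]
dark=(im.max(-1)<70)
m=reg&(H>.14)&(uu>425);
print('pad',m.sum(),P[m].mean(0),np.median(H[m]))
m=reg&dark&(H>.12)&(uu>393)&(uu<424)
print('tread',m.sum(),P[m].mean(0),np.percentile(H[m],[50,90,95,99]))
m=reg&(H>.06);print(np.c_[np.histogram(H[m],20)[1][:-1],np.histogram(H[m],20)[0]].round(3).tolist())
# plinth side fit from mask top surface
r=cut_out('top','plinth')[0]['mask']
cs=cv2.minAreaRect(np.argwhere(r)[:,::-1].astype(np.float32));print(cs)
E
```

```text
tl [ 0.6696 -0.0063  0.012 ]
tr [ 0.5988 -0.2641  0.012 ]
bl [0.4705 0.049  0.012 ]
pad 440.0 266.4516129032258 [ 0.5126 -0.1872  0.1592]
tread 407.41935483870964 256.7741935483871 [ 0.5311 -0.1277  0.1594]
window 384.19354838709677 251.29032258064515 [ 0.5414 -0.0863  0.1507]
cream 369.6774193548387 284.19354838709677 [ 0.4708 -0.0682  0.0596]
pad 429 [ 0.51517891 -0.18038748  0.18352137] 0.15956757499910235
tread 1055 [ 0.53079213 -0.12667365  0.15606615] [0.15521942 0.15970629 0.16064409 0.16199293]
[[0.06, 1692.0], [0.102, 799.0], [0.144, 2358.0], [0.186, 0.0], [0.228, 0.0], [0.27, 0.0], [0.312, 0.0], [0.354, 0.0], [0.396, 0.0], [0.438, 0.0], [0.48, 0.0], [0.522, 0.0], [0.564, 0.0], [0.606, 0.0], [0.648, 0.0], [0.69, 0.0], [0.732, 0.0], [0.774, 0.0], [0.816, 0.0], [0.858, 42.0]]
((383.5724182128906, 253.36895751953125), (123.29673767089844, 97.29806518554688), 13.671307563781738)
```

```bash
python3 - <<'E'
from h import *
from scipy.spatial.transform import Rotation as R
P=np.load('P.npy');H=P[...,2]
im=cv2.imread('pics/top0.png');vv,uu=np.mgrid[0:400,0:640]
for yaw in [-15.4]:
    a=np.deg2rad(yaw);X=np.array([np.cos(a),np.sin(a)]);Y=np.array([-np.sin(a),np.cos(a)])
    o=np.array([.531,-.127])
    q=(P[...,:2]-o);cx=q@X;cy=q@Y
    m=(H>.15)&(H<.2)&(abs(cx)<.04)&(cy<-.035)&(cy>-.1)
    print('pad x',cx[m].min(),cx[m].max(),'y',cy[m].min(),cy[m].max(),H[m].mean(),H[m].std(),cx[m].mean(),cy[m].mean(),m.sum())
    for t in [.153,.155,.157]:
        m=(H>t)&(H<.2)&(cy<.04)&(cy>-.035)&(abs(cx)<.04)
        print('tread x',cx[m].mean(),'y',np.percentile(cy[m],[1,50,99]),cx[m].min(),cx[m].max(),H[m].max())
    m=(H>.12)&(H<.2)&(cy<.0225)&(cy>-.0225)&(abs(cx)<.06)
    # fit cylinder z=z0+sqrt(r2-(x-x0)^2)
    from scipy.optimize import least_squares
    f=lambda p:np.hypot(cx[m]-p[0],H[m]-p[1])-.042
    s=least_squares(f,[0,.117],loss='soft_l1',f_scale=.002);print(s.x,s.x[1]+.042,np.std(f(s.x)))
i=camera_info('wrist');s=state()
Rt=R.from_quat(np.roll(s['tool_rot'],-1)).as_matrix()
T=i['world_from_camera'];print(i['intrinsics'])
print('cam in tool',(Rt.T@(T[:3,3]-s['tool_pos'])).round(4),(Rt.T@T[:3,:3]).round(3))
print(s['time'])
E
```

```text
pad x -0.02149525417324922 0.02018928471194223 y -0.08393850442692008 -0.04388955032493879 0.1593348061630493 0.0019455754013310341 -0.0007190530378775268 -0.06301438758354382 415
tread x -0.0007797117934911887 y [-0.02457358  0.01051173  0.03921017] -0.03944290386305174 0.03719621262954481 0.1637948079092575
tread x -0.0009797327241906164 y [-0.02449574  0.01021104  0.03918223] -0.03713733052823588 0.03483535712091374 0.1637948079092575
tread x -0.0009744854259029517 y [-0.02473899  0.00455187  0.03820098] -0.03265459200189429 0.03234740213820013 0.1637948079092575
[-0.00055396  0.11758734] 0.15958733895796468 0.0018069628959723322
[[309.70691629   0.         312.51714203]
 [  0.         309.70691629 202.24597929]
 [  0.           0.           1.        ]]
cam in tool [ 0.0708  0.     -0.1416] [[ 0.    -0.961 -0.276]
 [ 1.     0.    -0.001]
 [ 0.001 -0.276  0.961]]
1.05
```

>>> step_arm --pt "0.03 -0.02 0 0 0 0 0" --pt "0.03 -0.02 0 0 0 0 0" --pt "0.03 -0.02 0 0 0 0 0" --pt "0.03 -0.02 0 0 0 0 0" --pt "0.03 -0.02 0 0 0 0 0" --pt "0.03 -0.02 0 0 0 0 0" --pt "0.03 -0.02 0 0 0 0 0" --pt "0.03 -0.02 0 0 0 0 0"

```text
time: 1.85
tool_pos: [0.4182, -0.3139, 0.2315]
tool_rot: [0.0, 0.975, 0.222, 0.0]
contact_force: [-1.0, -0.3, 0.1]
gripper_width: 0.001
```

>>> step_arm --pt "0.03 -0.02 0 0 0 0 0" --pt "0.03 -0.02 0 0 0 0 0" --pt "0.03 -0.02 0 0 0 0 0" --pt "0.03 -0.02 0 0 0 0 0" --pt "0.03 -0.02 0 0 0 0 0" --pt "0.03 -0.02 0 0 0 0 0"

```text
time: 2.45
tool_pos: [0.5286, -0.1277, 0.2315]
tool_rot: [0.0, 0.975, 0.222, 0.0]
contact_force: [0.1, 0.4, 0.1]
gripper_width: -0.0
```

>>> step_arm --pt "0 0 0 0 0 -0.142 0" --pt "0 0 0 0 0 -0.142 0" --pt "0 0 0 0 0 -0.142 0" --pt "0 0 0 0 0 -0.142 0" --pt "0 0 0 0 0 -0.142 0" --pt "0 0 0 0 0 -0.142 0" --pt "0 0 0 0 0 0 0"

```text
time: 3.15
tool_pos: [0.528, -0.1291, 0.2314]
tool_rot: [0.0, 0.796, 0.605, 0.0]
contact_force: [-0.1, 0.6, -0.4]
gripper_width: -0.005
```

```bash
cat >> h.py <<'E'
from scipy.spatial.transform import Rotation as R
X=np.array([np.cos(np.deg2rad(-15.4)),np.sin(np.deg2rad(-15.4)),0]);Y=np.array([-X[1],X[0],0])
TR=np.array([.530,-.128,.1595])
def rep():
    s=state();Rt=R.from_quat(np.roll(s['tool_rot'],-1)).as_matrix()
    e=s['tool_pos']-TR
    print('t',round(s['time'],2),'tcp',s['tool_pos'].round(4),'coder x,y,z(mm)',(1e3*np.array([e@X,e@Y,e[2]])).round(2),'F',(s['contact_force']).round(2),'w',round(s['gripper_width'],3))
    print('tool x,y in coder',[(round(float(Rt[:,k]@X),3),round(float(Rt[:,k]@Y),3)) for k in (0,1)],'z',Rt[:,2].round(4))
    return s
def wpix(p):
    i=camera_info('wrist');K=i['intrinsics'];T=i['world_from_camera']
    c=T[:3,:3].T@(p-T[:3,3]);th=np.arctan2(np.hypot(c[0],c[1]),c[2]);n=np.hypot(c[0],c[1])+1e-9
    return np.array([K[0,2]+K[0,0]*th*c[0]/n,K[1,2]+K[0,0]*th*c[1]/n])
def wrist(n):
    # rectified crop of window, 10 px/mm-ish, x_coder up, y_coder left
    cs=[wpix(TR+45e-3*Y+np.array([0,0,-.003])+a*X*1e-3+b*Y*1e-3) for a,b in ((25,40),(25,-70),(-25,-70),(-25,40))]
    p,d=grab_frame('wrist')
    # map via world grid
    g=np.array([[wpix(TR+45e-3*Y+np.array([0,0,-.003])+a*X*1e-3+b*Y*1e-3) for b in np.linspace(30,-45,76)] for a in np.linspace(25,-25,51)]).astype(np.float32)
    g=cv2.resize(g,None,fx=8,fy=8,interpolation=cv2.INTER_LINEAR)
    w=cv2.remap(p,g[...,0].copy(),g[...,1].copy(),cv2.INTER_CUBIC)
    save(n,p);save(n+'r',w)
E
python3 - <<'E'
from h import *
rep();wrist('w1')
E
```

```text
t 3.15 tcp [ 0.528  -0.1291  0.2314] coder x,y,z(mm) [-1.67 -1.6  71.86] F [-0.12  0.56 -0.36] w -0.005
tool x,y in coder [(0.002, 1.0), (1.0, -0.002)] z [ 1.e-04 -0.e+00 -1.e+00]Traceback (most recent call last):
  File "<stdin>", line 2, in <module>
  File "h.py", line 28, in wrist
    g=np.array([[wpix(TR+45e-3*Y+np.array([0,0,-.003])+a*X*1e-3+b*Y*1e-3) for b in np.linspace(30,-45,76)] for a in np.linspace(25,-25,51)]).astype(np.float32)
                 ~~~~^^^^^^^^^^^^^^^^^^^^^^^^^^^^^^^^^^^^^^^^^^^^^^^^^^^^
  File "h.py", line 20, in wpix
    i=camera_info('wrist');K=i['intrinsics'];T=i['world_from_camera']
ValueError: time passes only in moves, steps and waits
```

```bash
python3 - <<'E'
s=open('h.py').read()
a=s.index('def wpix')
s=s[:a]+'''def wpix(p,i):
    K=i['intrinsics'];T=i['world_from_camera']
    c=(np.asarray(p)-T[:3,3])@T[:3,:3];n=np.hypot(c[...,0],c[...,1])+1e-9;th=np.arctan2(n,c[...,2])
    return np.stack([K[0,2]+K[0,0]*th*c[...,0]/n,K[1,2]+K[0,0]*th*c[...,1]/n],-1)
def wrist(n):
    # rectified crop at hood-plate height, 8 px/mm, x_coder up, y_coder left; window centre at (240,200)
    i=camera_info('wrist'); p,d=grab_frame('wrist')
    b,a=np.meshgrid(30-np.arange(600)/8,25-np.arange(400)/8)
    W=TR+45e-3*Y+np.array([0,0,-.003])+a[...,None]*X*1e-3+b[...,None]*Y*1e-3
    g=wpix(W,i).astype(np.float32)
    w=cv2.remap(p,g[...,0].copy(),g[...,1].copy(),cv2.INTER_CUBIC)
    cv2.drawMarker(w,(240,200),(255,0,0),cv2.MARKER_CROSS,16,1)
    save(n,p);save(n+'r',w); return p,d,i
'''
open('h.py','w').write(s)
E
python3 - <<'E'
from h import *
wrist('w1')
E
```

```text
(no output)
```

View pics/w1.png

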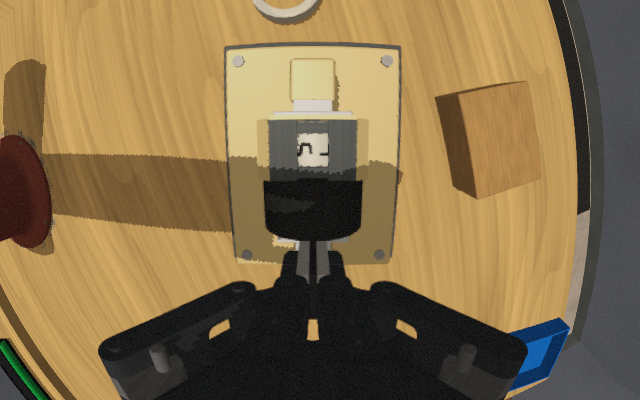

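View pics/w1r.png

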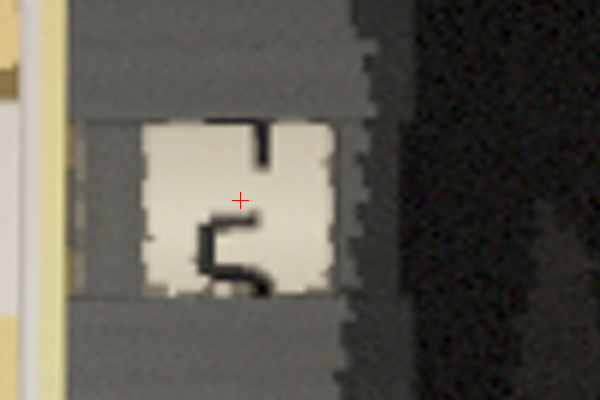

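>>> step_arm --pt "0.0015 -0.0045 0.02 0 0 0 0" --pt "0 0 0.02 0 0 0 0" --pt "0 0 0.015 0 0 0 0" --pt "0 0 0.008 0 0 0 0" --pt "0 0 0 0 0 0 0" --pt "0 0 0 0 0 0 0"

```text
time: 3.85
tool_pos: [0.5244, -0.1266, 0.1689]
tool_rot: [0.0, 0.796, 0.605, 0.0]
contact_force: [-0.4, 0.4, -0.6]
gripper_width: 0.001
```

```bash
python3 - <<'E'
from h import *
rep();wrist('w2')
rep()
E
```

```text
t 3.85 tcp [ 0.5244 -0.1266  0.1689] coder x,y,z(mm) [-5.72 -0.16  9.43] F [-0.39  0.38 -0.61] w 0.001
tool x,y in coder [(0.003, 1.0), (1.0, -0.003)] z [ 8.e-04 -3.e-04 -1.e+00]
t 3.9 tcp [ 0.5247 -0.1268  0.1694] coder x,y,z(mm) [-5.46 -0.22  9.89] F [ 0.67 -0.1  -0.48] w 0.001
tool x,y in coder [(0.003, 1.0), (1.0, -0.003)] z [ 1.6e-03 -6.0e-04 -1.0e+00]
```

View pics/w2.png

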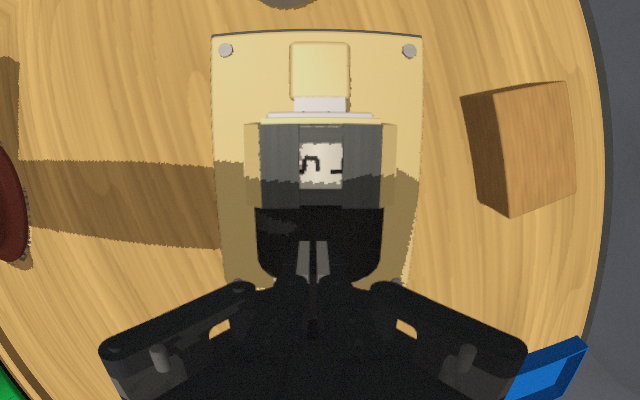

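>>> step_arm --pt "0 0 0.002 0 0 0 0" --pt "0 0 0.002 0 0 0 0" --pt "0 0 0.002 0 0 0 0" --pt "0 0 0 0 0 0 0"

```text
time: 4.3
tool_pos: [0.5238, -0.1264, 0.162]
tool_rot: [-0.0, 0.796, 0.605, -0.0]
contact_force: [-0.8, 0.7, -0.2]
gripper_width: -0.0
```

>>> step_arm --pt "0 0 0.001 0 0 0 0" --pt "0 0 0 0 0 0 0"

```text
time: 4.5
tool_pos: [0.5239, -0.1264, 0.1612]
tool_rot: [-0.0, 0.796, 0.605, -0.0]
contact_force: [-0.5, 0.9, -0.5]
gripper_width: -0.001
```

>>> step_arm --pt "0 0 0.001 0 0 0 0" --pt "0 0 0 0 0 0 0"

```text
time: 4.7
tool_pos: [0.5242, -0.1265, 0.1605]
tool_rot: [0.0, 0.796, 0.605, 0.0]
contact_force: [-0.4, -0.2, -0.5]
gripper_width: 0.002
```

>>> step_arm --pt "0 0 0.001 0 0 0 0" --pt "0 0 0 0 0 0 0"

```text
time: 4.9
tool_pos: [0.5242, -0.1265, 0.1598]
tool_rot: [0.0, 0.796, 0.605, 0.0]
contact_force: [-1.6, 0.9, 3.2]
gripper_width: 0.0
```

>>> step_arm --pt "0 0 0.001 0 0 0 0" --pt "0 0 0 0 0 0 0"

```text
time: 5.1
tool_pos: [0.5242, -0.1265, 0.1587]
tool_rot: [0.0, 0.796, 0.605, 0.0]
contact_force: [-0.9, 0.8, 4.8]
gripper_width: 0.0
```

>>> step_arm --pt "0 0 0.0012 0 0 0 0" --pt "0 0.002 0 0 0 0 0" --pt "0 0.002 0 0 0 0 0" --pt "0 0.002 0 0 0 0 0" --pt "0 0.002 0 0 0 0 0" --pt "0 0 0 0 0 0 0"

```text
time: 5.7
tool_pos: [0.532, -0.1287, 0.1576]
tool_rot: [0.0, 0.796, 0.605, 0.0]
contact_force: [-1.2, 0.8, 5.4]
gripper_width: 0.003
```

```bash
python3 - <<'E'
from h import *
rep();wrist('w3')
E
```

```text
t 5.7 tcp [ 0.532  -0.1287  0.1576] coder x,y,z(mm) [ 2.1  -0.15 -1.89] F [-1.2   0.85  5.45] w 0.003
tool x,y in coder [(0.002, 1.0), (1.0, -0.002)] z [ 3.e-04 -1.e-04 -1.e+00]
```

View pics/w3r.png

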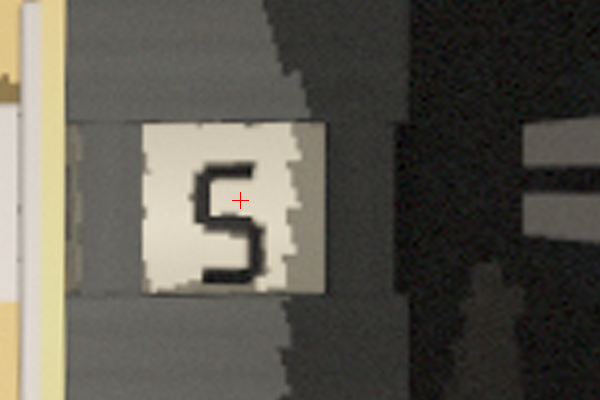

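>>> step_arm --pt "0 0.003 0 0 0 0 0" --pt "0 0.003 0 0 0 0 0" --pt "0 0.003 0 0 0 0 0" --pt "0 0.003 0 0 0 0 0" --pt "0 0 0 0 0 0 0"

```text
time: 6.25
tool_pos: [0.5438, -0.132, 0.1574]
tool_rot: [0.0, 0.796, 0.605, 0.0]
contact_force: [0.8, -0.1, 5.0]
gripper_width: -0.006
```

>>> step_arm --pt "0 0 -0.004 0 0 0 0" --pt "0 0 -0.006 0 0 0 0" --pt "0 -0.015 0 0 0 0 0" --pt "0 -0.014 0 0 0 0 0" --pt "0 0 0 0 0 0 0" --pt "0 0 0 0 0 0 0"

```text
time: 6.85
tool_pos: [0.5153, -0.124, 0.1669]
tool_rot: [0.0, 0.796, 0.605, 0.0]
contact_force: [0.6, 0.8, -0.3]
gripper_width: 0.005
```

```bash
python3 - <<'E'
from h import *
rep();wrist('w4')
E
```

```text
t 6.85 tcp [ 0.5153 -0.124   0.1669] coder x,y,z(mm) [-15.23  -0.07   7.43] F [ 0.56  0.81 -0.34] w 0.005
tool x,y in coder [(0.002, 1.0), (1.0, -0.002)] z [ 0.  0. -1.]
```

View pics/w4r.png

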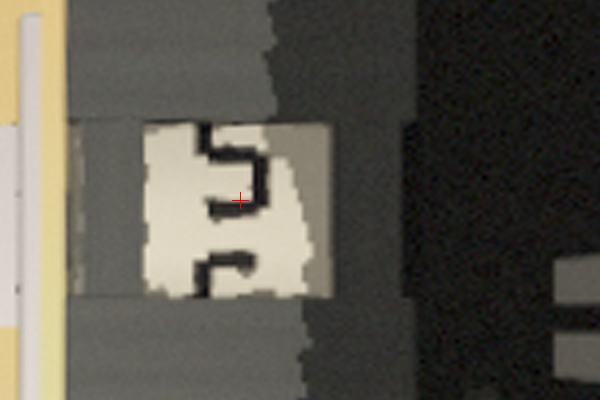

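>>> step_arm --pt "0 0 0.005 0 0 0 0" --pt "0 0 0.003 0 0 0 0" --pt "0 0 0.0018 0 0 0 0" --pt "0 0 0 0 0 0 0"

```text
time: 7.3
tool_pos: [0.5158, -0.1243, 0.1578]
tool_rot: [0.0, 0.796, 0.605, 0.0]
contact_force: [-0.8, 0.9, 5.6]
gripper_width: 0.004
```

>>> step_arm --pt "0 0.002 0 0 0 0 0" --pt "0 0.003 0 0 0 0 0" --pt "0 0.003 0 0 0 0 0" --pt "0 0.003 0 0 0 0 0" --pt "0 0.003 0 0 0 0 0"

```text
time: 7.8
tool_pos: [0.529, -0.1279, 0.1578]
tool_rot: [-0.0, 0.796, 0.605, -0.0]
contact_force: [-2.9, 0.2, 6.0]
gripper_width: 0.005
```

>>> step_arm --pt "0 0.003 0 0 0 0 0" --pt "0 0.003 0 0 0 0 0" --pt "0 0.003 0 0 0 0 0" --pt "0 0.003 0 0 0 0 0" --pt "0 0.002 0 0 0 0 0" --pt "0 0 0 0 0 0 0"

```text
time: 8.4
tool_pos: [0.5428, -0.1317, 0.1576]
tool_rot: [0.0, 0.796, 0.605, 0.0]
contact_force: [-0.3, 0.5, 4.8]
gripper_width: 0.001
```

>>> step_arm --pt "0 0 -0.004 0 0 0 0" --pt "0 0 -0.006 0 0 0 0" --pt "0 -0.013 0 0 0 0 0" --pt "0 -0.012 0 0 0 0 0" --pt "0 0 0 0 0 0 0" --pt "0 0 0 0 0 0 0"

```text
time: 9.0
tool_pos: [0.518, -0.1247, 0.1671]
tool_rot: [-0.0, 0.796, 0.605, 0.0]
contact_force: [0.2, -0.6, -0.3]
gripper_width: 0.0
```

```bash
python3 - <<'E'
from h import *
rep();wrist('w5')
E
```

```text
t 9.0 tcp [ 0.518  -0.1247  0.1671] coder x,y,z(mm) [-12.47  -0.04   7.58] F [ 0.21 -0.6  -0.3 ] w 0.0
tool x,y in coder [(0.002, 1.0), (1.0, -0.002)] z [ 1.e-04  1.e-04 -1.e+00]
```

View pics/w5r.png

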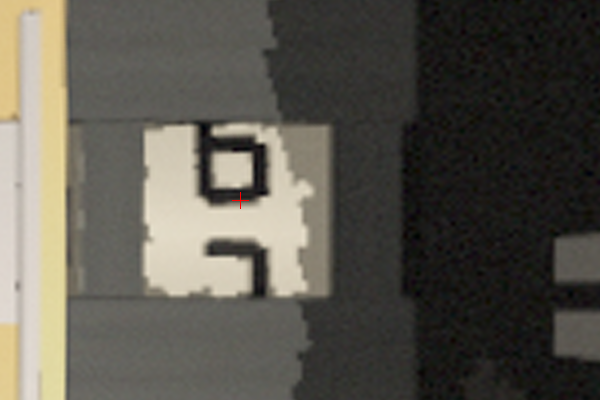

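>>> step_arm --pt "0 0 0.005 0 0 0 0" --pt "0 0 0.003 0 0 0 0" --pt "0 0 0.0018 0 0 0 0" --pt "0 0 0 0 0 0 0"

```text
time: 9.45
tool_pos: [0.5186, -0.125, 0.158]
tool_rot: [0.0, 0.796, 0.605, 0.0]
contact_force: [-1.5, 1.0, 4.4]
gripper_width: -0.003
```

>>> step_arm --pt "0 0.002 0 0 0 0 0" --pt "0 0.003 0 0 0 0 0" --pt "0 0.003 0 0 0 0 0" --pt "0 0.003 0 0 0 0 0" --pt "0 0.003 0 0 0 0 0" --pt "0 0 0 0 0 0 0" --pt "0 0 0 0 0 0 0"

```text
time: 10.15
tool_pos: [0.5321, -0.1287, 0.1582]
tool_rot: [0.0, 0.796, 0.605, 0.0]
contact_force: [-0.4, 0.2, 5.5]
gripper_width: 0.0
```

>>> step_arm --pt "0 0 -0.003 0 0 0 0" --pt "0 0 -0.007 0 0 0 0" --pt "0 0 -0.01 0 0 0 0" --pt "0 0 0 0 0 0 0" --pt "0 0 0 0 0 0 0"

```text
time: 10.65
tool_pos: [0.5319, -0.1287, 0.1779]
tool_rot: [0.0, 0.796, 0.605, 0.0]
contact_force: [-0.4, -0.7, 0.3]
gripper_width: -0.004
```

```bash
python3 - <<'E'
from h import *
rep();wrist('w6')
E
```

```text
t 10.65 tcp [ 0.5319 -0.1287  0.1779] coder x,y,z(mm) [ 2.   -0.16 18.41] F [-0.36 -0.72  0.34] w -0.004
tool x,y in coder [(0.002, 1.0), (1.0, -0.002)] z [ 7.e-04 -3.e-04 -1.e+00]
```

View pics/w6r.png

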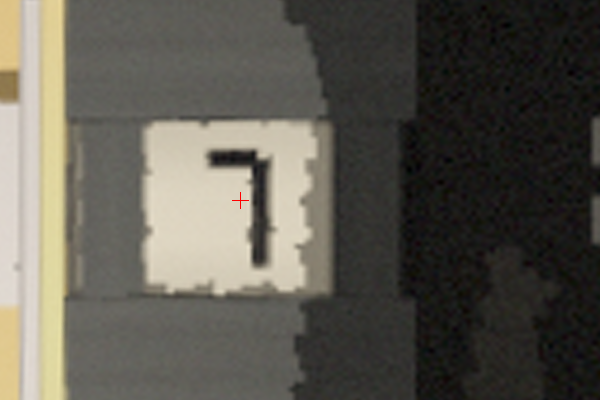

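```bash
cat >> h.py <<'E'
def digit(n):
    g=cv2.imread('pics/'+n+'r.png').max(-1).astype(float)
    c=g[125:292,150:300]; rows=np.arange(125,292)
    m=(g[128:289,248:272]).min(1)
    print('stem rows dark',[ (128+r) for r in np.flatnonzero(m<110)][::200], 128+np.flatnonzero(m<110)[[0,-1]])
    col=g[90:330,155:180].mean(1); dg=np.diff(cv2.GaussianBlur(col[:,None],(1,7),2)[:,0]); print('window edges',90+dg.argmax(),90+dg.argmin())
    b=g[128:289,210:250].mean(1);print('bar min row',128+b[:60].argmin())
E
python3 -c "
from h import *
digit('w6')"
```

```text
stem rows dark [np.int64(150)] [150 265]
window edges 120 292
bar min row 158
```

>>> step_arm --pt "-0.02 -0.002 0 0 0 0 0" --pt "-0.022 0 0 0 0 0 0" --pt "-0.02 0 0 0 0 0 0" --pt "0 0 0 0 0 0 0" --pt "0 0 0.01 0 0 0 0" --pt "0 0 0.005 0 0 0 0" --pt "0 0 0 0 0 0 0"

```text
time: 11.4
tool_pos: [0.5127, -0.1868, 0.161]
tool_rot: [-0.001, 0.796, 0.605, -0.0]
contact_force: [0.7, 1.3, -0.5]
gripper_width: -0.004
```

```bash
python3 - <<'E'
from h import *
rep();wrist('w7');digit('w7')
p,d=grab_frame('scene');cv2.imwrite('pics/s7.png',cv2.resize(p[100:230,180:350,::-1],None,fx=4,fy=4))
E
```

```text
t 11.4 tcp [ 0.5127 -0.1868  0.161 ] coder x,y,z(mm) [ -1.07 -61.26   1.45] F [ 0.66  1.31 -0.48] w -0.004
tool x,y in coder [(0.001, 1.0), (1.0, -0.001)] z [-0.0021  0.0012 -1.    ]
stem rows dark [np.int64(151)] [151 243]
window edges 122 293
bar min row 160
```

View pics/s7.png

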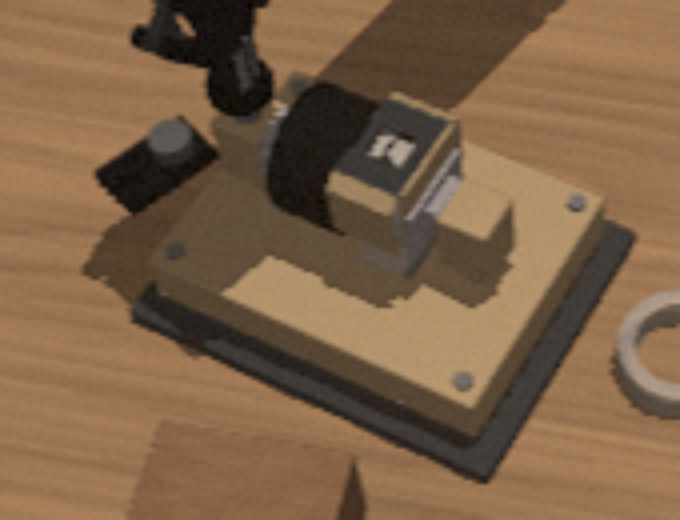

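View pics/w7.png

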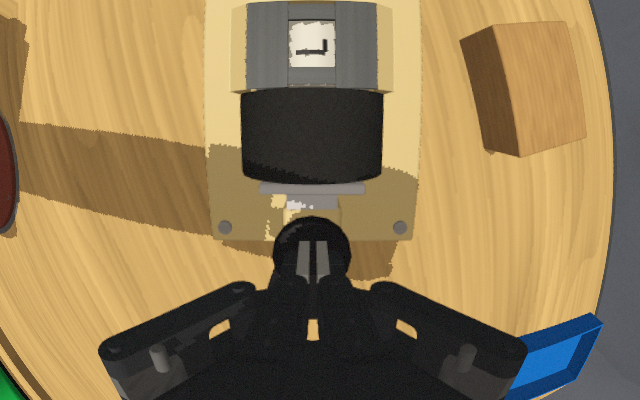

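The wrist view shows the fingertips centred over the round pad, at about (312,250), with the 7 in the window at (312,45). I'll press down next.

>>> step_arm --pt "0 0 0.001 0 0 0 0" --pt "0 0 0.002 0 0 0 0" --pt "0 0 0.002 0 0 0 0" --pt "0 0 0.002 0 0 0 0" --pt "0 0 0.002 0 0 0 0" --pt "0 0 0.001 0 0 0 0" --pt "0 0 0 0 0 0 0"

```text
time: 12.2
tool_pos: [0.5136, -0.1877, 0.1541]
tool_rot: [0.0, 0.796, 0.605, 0.0]
contact_force: [-2.8, 2.5, 8.4]
gripper_width: -0.003
```

>>> step_arm --pt "0 0 0.001 0 0 0 0" --pt "0 0 0.001 0 0 0 0" --pt "0 0 0 0 0 0 0"

```text
time: 12.5
tool_pos: [0.5136, -0.1877, 0.1525]
tool_rot: [0.0, 0.796, 0.605, 0.0]
contact_force: [-4.3, 3.2, 10.6]
gripper_width: -0.003
```

>>> step_arm --pt "0 0 0.001 0 0 0 0" --pt "0 0 0.001 0 0 0 0" --pt "0 0 0.001 0 0 0 0" --pt "0 0 0 0 0 0 0"

```text
time: 12.9
tool_pos: [0.5136, -0.1877, 0.15]
tool_rot: [0.0, 0.796, 0.605, 0.0]
contact_force: [-5.8, 3.3, 12.0]
gripper_width: 0.002
```

>>> step_arm --pt "0 0 0.001 0 0 0 0" --pt "0 0 0 0 0 0 0"

```text
time: 13.1
tool_pos: [0.5137, -0.1877, 0.1492]
tool_rot: [0.0, 0.796, 0.605, 0.0]
contact_force: [-5.0, 3.3, 13.1]
gripper_width: 0.001
```

>>> step_arm --pt "0 0 0.0007 0 0 0 0" --pt "0 0 0 0 0 0 0"

```text
time: 13.3
tool_pos: [0.5137, -0.1877, 0.1486]
tool_rot: [0.0, 0.796, 0.605, 0.0]
contact_force: [-5.2, 4.6, 13.8]
gripper_width: 0.001
```

>>> step_arm --pt "0 0 0.0007 0 0 0 0" --pt "0 0 0 0 0 0 0"

```text
time: 13.5
tool_pos: [0.5136, -0.1877, 0.1484]
tool_rot: [0.0, 0.796, 0.605, 0.0]
contact_force: [-5.8, 4.1, 15.3]
gripper_width: 0.002
```

>>> step_arm --pt "0 0 0.0005 0 0 0 0" --pt "0 0 0 0 0 0 0"

```text
time: 13.7
tool_pos: [0.5137, -0.1877, 0.1484]
tool_rot: [0.0, 0.796, 0.605, 0.0]
contact_force: [-7.8, 5.0, 17.1]
gripper_width: 0.002
```

>>> step_arm --pt "0 0 0.0005 0 0 0 0" --pt "0 0 0 0 0 0 0" --pt "0 0 0 0 0 0 0"

```text
time: 14.0
tool_pos: [0.5137, -0.1877, 0.1483]
tool_rot: [0.0, 0.796, 0.605, 0.0]
contact_force: [-8.7, 5.0, 18.8]
gripper_width: -0.003
```

```bash
python3 - <<'E'
from h import *
rep();wrist('w8')
E
```

```text
t 14.0 tcp [ 0.5137 -0.1877  0.1483] coder x,y,z(mm) [  0.13 -61.9  -11.15] F [-8.67  5.01 18.83] w -0.003
tool x,y in coder [(0.002, 1.0), (1.0, -0.002)] z [ 5.e-04  1.e-04 -1.e+00]
```

>>> step_arm --pt "0 0 -0.002 0 0 0 0" --pt "0 0 -0.003 0 0 0 0" --pt "0 0 -0.003 0 0 0 0" --pt "0 0 -0.003 0 0 0 0" --pt "0 0 -0.003 0 0 0 0" --pt "0 0 -0.003 0 0 0 0" --pt "0 0 -0.01 0 0 0 0" --pt "0 0 -0.02 0 0 0 0"

```text
time: 14.85
tool_pos: [0.5119, -0.1873, 0.1893]
tool_rot: [-0.002, 0.796, 0.605, -0.001]
contact_force: [0.4, -0.6, -0.2]
gripper_width: -0.0
```

>>> step_arm --pt "0.02 0 -0.02 0 0 0 0" --pt "0.02 0 0 0 0 0 0" --pt "0.02 0 0 0 0 0 0" --pt "0 0 0 0 0 0 0" --pt "0 0 0 0 0 0 0"

```text
time: 15.35
tool_pos: [0.5291, -0.1301, 0.211]
tool_rot: [0.0, 0.796, 0.605, -0.0]
contact_force: [0.1, -0.5, -0.1]
gripper_width: 0.0
```

```bash
python3 - <<'E'
from h import *
rep();p,d,i=wrist('w9');digit('w9')
p,D=grab_frame('top');save('top9',p)
P0=np.load('P.npy');
D0=np.load('topd.npy')
r=cut_out('top','plinth')
for q in ['tape_mid','endcap_mid','carton_mid']:
    for x in cut_out('top',q)[:1]: print(q,np.round(x['point'],1),x['conf'])
a=cv2.imread('pics/top0.png')[110:300,260:480];b=cv2.imread('pics/top9.png')[110:300,260:480]
cv2.imwrite('pics/cmp9.png',cv2.resize(np.hstack([a,b]),None,fx=1.8,fy=1.8))
E
```

```text
t 15.35 tcp [ 0.5291 -0.1301  0.211 ] coder x,y,z(mm) [-0.26 -2.27 51.47] F [ 0.13 -0.52 -0.14] w 0.0
tool x,y in coder [(0.002, 1.0), (1.0, -0.002)] z [-4.e-04 -5.e-04 -1.e+00]
stem rows dark [np.int64(151)] [151 265]
window edges 122 291
bar min row 159
tape_mid [281.8 236.8] 0.64
carton_mid [397.2 154.9] 0.89
```

View pics/w9r.png

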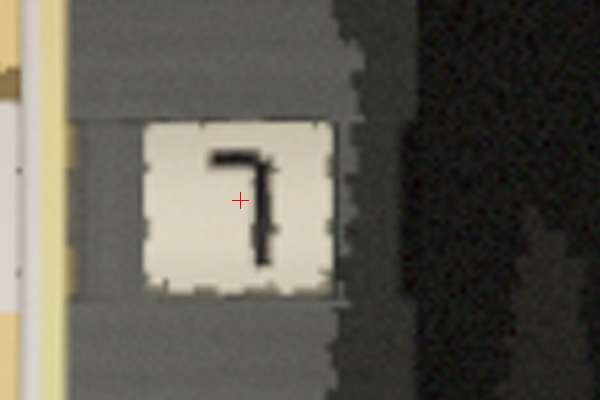

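View pics/cmp9.png

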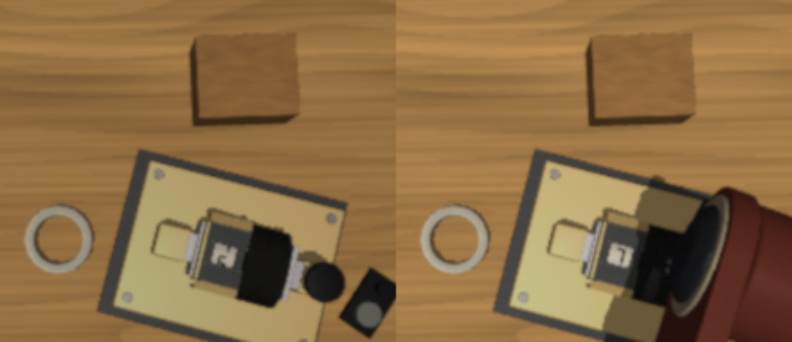

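```bash
python3 - <<'E'
from h import *
print(np.abs(state()['joint_vel']).max()); print(job_done())
E
```

```text
0.00453434713423112
the job is handed in; nothing more can be done
None
```

I rolled the drum to the 7, printed it with one press on the pad, and handed the job in at about 15.5 s.

- **Rolling:** Touch put the tread's top at about 160 mm. Three light drags with the shut fingertips turned the drum from between 4 and 5 to the 7. The force readings were about 4.4 to 6.0 N, with the head sunk 2 to 3 mm, well under the 6 mm limit. I lifted clear before checking: the 7 was within about 0.3 mm of the window's centre.
- **Printing:** I pressed the pad from 160 mm to 148.3 mm, where the height stopped changing while the force kept rising. I stopped at 18.8 N downward. Friction added about 10 N sideways, so about 21 N in all, under the 25 N limit. The measured travel was about 11.7 mm against the 12 mm given, within the measuring error, so I took the rising force as the sign it had reached the stop.
- **After release:** The contact force was back to about zero with the hand clear. The wrist camera showed the 7 still centred: rows 151–265, in a window measured at rows 122–291 (about 120–296 by eye). The window appeared at the same place and size as before the press, so I judged the head fully up.
- **Bystanders:** The tape and carton look unmoved in the before and after top views, although the detector's point for the tape shifted by 8 rows. The end cap was hidden behind the arm in that last view, so I didn't check it again. It was still in place just before the press, and the hand never went near it.

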